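# Fold an empty crate flat

## Robot

A 7-joint arm with a two-finger parallel gripper is mounted at the origin on the work surface. World frame = base frame: x ahead of the robot, y to its left, z up, the work surface at z = 0. Lengths are in mm, angles in rad, forces in N, time in s.
With the tool pointing down it reaches from about 350 to 900 mm from the base axis. Payload 8.1 kg.
Tool frame: the origin (TCP) lies on the centre line of the jaws, within the pads' length; the fingertips stand 8 mm ahead of it and the grasp point (between the pads) lies 11 mm behind it; z points along the fingers, y is the line along which they close (so a half turn about z gives the same grasp; the last joint's range is limited). The gripper opens to 92 mm and grips with 3 to 60 N. Pads are 19 mm wide; open, the fingers measure 130 mm over their backs; the gripper's body (75 mm by 190 mm) begins 47 mm behind the grasp point.
Start: joints at [1.034, 0.434, 0.025, 1.573, -0.012, 1.134, -0.075], TCP at [262.68, -567.133, 234.742] pointing down, gripper open.
Joint ranges: [-2.62, 2.62], [-0.44, 2.09], [-1.27, 1.32], [0.08, 2.57], [-1.32, 4.46], [0.12, 2], [-2.74, 2.74]. Speed limits (rad/s): [2.22, 2.22, 3.01, 3.01, 3.14, 3.14, 3.14].

## Interface

Orientations are given as a unit quaternion [w, x, y, z].
In Python, from rig import robot gives the robot as it stands.
- The arm moves only by the tool drive_tool, never from a script. Its argument "series" is a list of rows, each an object of numbers: "jaw": the closure, from -1 (fully open) to 1 (shut); "x", "y", "z": the shift along the tool's x, y, z in units of 800 mm (1.0 is 800 mm); "ax", "ay", "az": the turn, a rotation vector about the tool's x, y, z in units of 2 rad (1.0 is 2 rad). In form: [{"jaw": .., "x": .., "y": .., "z": .., "ax": .., "ay": .., "az": ..}, ...]. A call has 1 to 12 rows; each row shifts and turns the commanded pose from where the row before left it, along the tool's axes as they then stand; what a row does not reach is not made up. A row lasts 1/12 s, in which the tool goes at most 41.7 mm and 7.16 degrees, less where a joint would pass 70% of its speed; a pose out of reach is approached as far as the arm can. A call with a number of a shift or a turn outside -1 to 1 is refused whole. A call with a gripper value outside its range is refused whole. The fingers move at their own pace and stop on an object; "grip_force" is the grip in N (left out, the last holds). Time passes only in rows, so rows that do not move let the fingers close. It gives the time, the measured TCP pose, the force, the opening and the grip force at its end, in the units of the state.
- robot.get_obs(): the state, without advancing time (a new reading comes with each control period).
- robot.snapshot(name): name is "side" or "top"; returns (picture, depth): 384x512x3 uint8, red, green, blue; 384x512 float32, mm along the optical axis (not along the pixel's ray), 0 where there is no reading.
- robot.camera_model(name): a dict with "mtx" (3x3 intrinsics, pixels), "world_from_camera" (4x4, takes a point from camera to world coordinates). Camera axes: x right, y up, looking along -z (the intrinsics and any distortion apply to the point x, -y, -z); pixel columns grow to the right and rows downward; lengths in mm; the calibration is good to about 2 mm. A picture is of the moment at which its call begins. camera_model takes no time and is no camera call.
- robot.job_done(): hands the job in; it is judged then, once.
The state is a dict: "time": time; "joint_pos": joint angles; "joint_vel": joint speeds; "effort": joint torques, N m; "position": TCP position; "ee_rot": TCP orientation; "wrist_force": force on the tool from outside, world axes, zero at the start; "ft_torque": the same for the moment, N m; "grip_width": finger opening in mm; "grip_force": force on a finger pad.
Only numpy, scipy, OpenCV 4.12 (cv2) and the standard library are available. Lean on these libraries where they do the work, as an engineer would, in place of code of your own. Each camera call takes 0.05 s, during which the arm holds its last target. There are 200 camera calls.

## Task

Fold the empty green crate flat where it stands, so that it can go on the pile of folded ones: push both short end walls inwards until they drop flat onto its floor, then push both long walls in on top of them. Only push with the fingertips or the outside of the fingers: do not lift the crate or shove it out of its place, and leave the things around it undisturbed.

Things in the scene. Friction and masses are not known exactly. Their poses are not given: they have to be found in the camera images.
- crate: empty green folding crate standing loose on the table, about 0.7 kg. Open it is 180 mm (its x) by 270 mm (its y) and 105 mm high; folded it is 23 mm high. Origin: centre of its underside, z up, its x axis pointing roughly away from the robot. Base slab 8 mm thick; four walls, each hinged along its lower edge, fold inwards. While the two short end walls stand upright between them, they block the long walls.
- end_left (a joint): short end wall on the crate's +y side, 162 mm wide, 93 mm tall, hinge 12 mm above the table, hand slot 70 x 22 mm below its top bar, the slot's upper edge 14 mm below the wall's top. Hinge angle in rad: 0 = upright, grows as the wall tips inwards, 1.571 = lying flat inside the crate. The hinge is lightly stiff: the wall keeps a small lean but, once pushed in by about half a radian or more, falls flat by itself. 
- end_right (a joint): the same short end wall on the crate's -y side. Hinge angle in rad: 0 = upright, grows as the wall tips inwards, 1.571 = lying flat inside the crate. The hinge is lightly stiff: the wall keeps a small lean but, once pushed in by about half a radian or more, falls flat by itself. 
- side_near (a joint): long wall on the crate's -x side (nearest the robot), 270 mm wide, 85 mm tall, hinge 20 mm above the table. Hinge angle in rad: 0 = upright, grows as the wall tips inwards, 1.571 = lying flat inside the crate. The hinge is lightly stiff: the wall keeps a small lean but, once pushed in by about half a radian or more, falls flat by itself. 
- side_far (a joint): the same long wall on the crate's +x side (farthest from the robot). Hinge angle in rad: 0 = upright, grows as the wall tips inwards, 1.571 = lying flat inside the crate. The hinge is lightly stiff: the wall keeps a small lean but, once pushed in by about half a radian or more, falls flat by itself. 
- end_left_top (a point): middle of the top edge of the left end wall (moves with the wall). With the wall upright it is 105 mm above the table, 130 mm from the crate's centre along its +y. The wall is 4 mm thick, 6 mm at its rim.
- end_right_top (a point): middle of the top edge of the right end wall (moves with the wall). With the wall upright it is 105 mm above the table, 130 mm from the crate's centre along its -y. The wall is 4 mm thick, 6 mm at its rim.
- side_near_top (a point): middle of the top edge of the near long wall (moves with the wall). With the wall upright it is 105 mm above the table, 86 mm from the crate's centre along its -x. The wall is 4 mm thick, 6 mm at its rim.
- side_far_top (a point): middle of the top edge of the far long wall (moves with the wall). With the wall upright it is 105 mm above the table, 86 mm from the crate's centre along its +x. The wall is 4 mm thick, 6 mm at its rim.
- battery: black and yellow tool battery pack, 115 x 74 mm, 63 mm high; origin at the centre of its underside. To be left alone.
- tape_measure: yellow tape measure standing on its edge, 72 x 40 mm, 72 mm high; origin at the centre of its underside. To be left alone.
- screw_jar: clear round jar with a red cap, 72 mm across, 85 mm high; origin at the centre of its underside. To be left alone.
- tape_roll: roll of brown packing tape lying flat, 110 mm across, 48 mm high; origin at the centre of its underside. To be left alone.
- spray_can: blue spray can, 66 mm across, 190 mm high; origin at the centre of its underside. To be left alone.
- screwdriver: red screwdriver lying on the table, 200 mm long, 26 mm high. To be left alone.

How it is judged:
By the outcome, as a careful person would: the job done as asked, in the order asked, and still so for the second after the job is handed in, with the robot touching nothing.
It also fails if it takes over 58 s, if anything falls off the work surface, if the arm or the gripper's body presses on something with over 40 N, if the wrist force passes 120 N, or if a joint passes its speed limit or range.

## Working session

There is one attempt and no reset: what is moved stays moved. The work goes in short steps, Python scripts to look and compute and a tool call to move; the robot and the scene stay as the last step left them, time stands still between calls to the robot, and variables do not carry over. Pictures are saved under pics/ and viewed, at most 10 in all, crops included, and the job is handed in when it is done.

Besides the shell and the picture viewer there is one more tool, called as a command line: name --argument value ..., lists and objects as JSON in quotes. drive_tool: Moves the arm, as the interface text tells. Shifts and turns lie within -1 to 1; 1 stands for 800 mm of shift or 2 rad of turn. Its arguments: {"type":"object","properties":{"series":{"type":"array"},"grip_force":{"type":"number"}},"required":["series"]}

```bash
ls; mkdir -p pics
python3 - <<'E'
from rig import robot
import cv2,numpy as np
o=robot.get_obs();print(o['position'],o['ee_rot'],o['time'])
for n in("top","side"):
    p,d=robot.snapshot(n);cv2.imwrite(f"pics/{n}0.png",p[:,:,::-1]);np.save(f"pics/{n}0d.npy",d)
    m=robot.camera_model(n);print(m)
E
```

```text
pics
[ 262.42385968 -566.6897731   233.92001072] [-7.68864157e-04  9.76576744e-01  2.15167859e-01 -2.53356988e-04] 0.0
{'mtx': array([[402.76475479,   0.        , 250.48973226],
       [  0.        , 402.76475479, 186.74182782],
       [  0.        ,   0.        ,   1.        ]]), 'world_from_camera': array([[ 2.20022025e-02,  9.86448877e-01, -1.62586949e-01,
         3.73377775e+02],
       [-9.99676178e-01,  1.96279306e-02, -1.61951965e-02,
        -1.01346294e+01],
       [-1.27844880e-02,  1.62890630e-01,  9.86561300e-01,
         1.42082436e+03],
       [ 0.00000000e+00,  0.00000000e+00,  0.00000000e+00,
         1.00000000e+00]])}
{'mtx': array([[366.41791027,   0.        , 258.15196739],
       [  0.        , 366.41791027, 191.66185515],
       [  0.        ,   0.        ,   1.        ]]), 'world_from_camera': array([[-9.47630612e-01,  1.75073868e-01, -2.67105531e-01,
         1.94339663e+02],
       [-3.18588939e-01, -4.59811414e-01,  8.28899603e-01,
         1.11799216e+03],
       [ 2.23004874e-02,  8.70587505e-01,  4.91507969e-01,
         7.41457428e+02],
       [ 0.00000000e+00,  0.00000000e+00,  0.00000000e+00,
         1.00000000e+00]])}
```

View pics/top0.png

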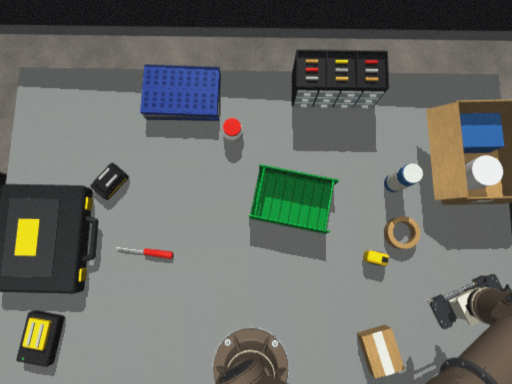

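View pics/side0.png

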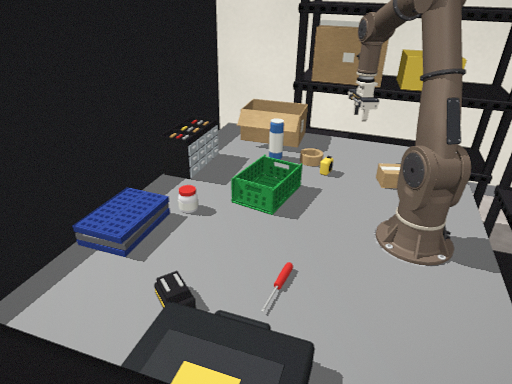

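The top view shows the crate with its rim corners near (260,167), (337,180), (329,231) and (251,218). The jar is at (232,130), the can at (405,178), the tape roll at (403,232), the tape measure at (377,258), and the screwdriver at (145,252).

```bash
cat > h.py <<'E'
import numpy as np,cv2
from rig import robot
def cloud(n,p,d):
    m=robot.camera_model(n);K=m['mtx'];T=m['world_from_camera']
    v,u=np.mgrid[:384,:512];d=d.astype(float)
    c=np.stack([(u-K[0,2])/K[0,0]*d,-(v-K[1,2])/K[1,1]*d,-d],-1)
    return c@T[:3,:3].T+T[:3,3]
def green(p):
    h=cv2.cvtColor(p,cv2.COLOR_RGB2HSV)
    return (h[...,0]>45)&(h[...,0]<75)&(h[...,1]>120)&(h[...,2]>30)
E
python3 - <<'E'
from h import *
for n in("top","side"):
    p=cv2.imread(f"pics/{n}0.png")[:,:,::-1].copy();d=np.load(f"pics/{n}0d.npy")
    P=cloud(n,p,d);g=green(p)&(d>0);Q=P[g]
    print(n,g.sum(),np.percentile(Q[:,2],[1,10,50,90,99]).round(1))
    R=Q[(Q[:,2]>96)&(Q[:,2]<114)];r=cv2.minAreaRect(R[:,:2].astype(np.float32));print(r,cv2.boxPoints(r).round(0).tolist())
    if n=="top":
        ink=(P[...,2]>15)&(P[...,2]<220)&~g
        k,l,s,c=cv2.connectedComponentsWithStats(ink.astype(np.uint8))
        for i in range(1,k):
            if s[i,4]>25:
                q=P[l==i];print(c[i].round(),s[i,4],np.percentile(q,2,axis=0).round(),np.percentile(q,98,axis=0).round())
E
```

```text
top 4228 [  1.8   5.2  10.  101.1 108.4]
((558.626953125, -131.83221435546875), (265.19854736328125, 177.51953125), 79.58186340332031) [[447.0, -246.0], [622.0, -278.0], [670.0, -17.0], [495.0, 15.0]]
[339.  78.] 5331 [ 901. -425.   33.] [1039. -130.  184.]
[180.  92.] 4135 [850. 136.  24.] [1026.  399.   82.]
[470. 149.] 7637 [ 560. -874.   28.] [ 880. -587.  173.]
[232. 130.] 395 [769.  47.  20.] [830. 111.  89.]
[ 50. 233.] 10537 [241. 488.  31.] [630. 840.  90.]
[404. 177.] 711 [ 598. -515.   23.] [ 656. -458.  194.]
[402. 232.] 614 [ 405. -558.   17.] [ 506. -454.   54.]
[158. 253.] 206 [354. 280.  16.] [380. 375.  30.]
[376. 257.] 315 [ 345. -445.   22.] [ 392. -378.   75.]
[ 40. 338.] 1915 [  6. 637.  19.] [162. 752.  75.]
[381. 351.] 1615 [   6. -473.   24.] [ 143. -358.   76.]
[250. 356.] 1295 [ -3. -95.  15.] [ 94.  98. 211.]
[275. 343.] 34 [ 70. -97.  15.] [ 90. -65.  21.]
side 2780 [  4.5   9.1  52.5  99.1 106.2]
((556.968505859375, -127.906494140625), (265.961181640625, 179.35183715820312), 79.8279800415039) [[445.0, -243.0], [622.0, -275.0], [669.0, -13.0], [492.0, 19.0]]
```

```bash
cat >> h.py <<'E'
from scipy.spatial.transform import Rotation as Ro
C=np.array([558,-130.]);A=np.deg2rad(-10.4)
ex=np.array([np.cos(A),np.sin(A)]);ey=np.array([-np.sin(A),np.cos(A)])
def st():
    o=robot.get_obs();q=o['ee_rot'];R=Ro.from_quat([q[1],q[2],q[3],q[0]])
    d=o['position'][:2]-C
    print('t',o['time'],'crate xy',(d@ex).round(1),(d@ey).round(1),'z',o['position'][2].round(1),'F',o['wrist_force'].round(1))
    return o,R
def goto(*wps):   # crate x, crate y, z -> tool-unit shifts, successive
    o,R=st();p=o['position']
    for cx,cy,z in wps:
        w=np.r_[C+cx*ex+cy*ey,z];print((cx,cy,z),'shift',(R.inv().apply(w-p)/800).round(4),'mm',np.linalg.norm(w-p).round());p=w
def yaw():
    _,R=st();x=R.apply([1,0,0]);print('toolx dir',np.degrees(np.arctan2(x[1],x[0])))
E
python3 -c "
from h import *
yaw()"
```

```text
t 0.1 crate xy -211.9 -482.9 z 234.0 F [ 0.4  0.4 -0.9]
toolx dir 24.848985081225354
```

drive_tool --series '[{"jaw": 1, "az": -0.06}, {"jaw": 1, "az": -0.06}, {"jaw": 1, "az": -0.06}, {"jaw": 1, "az": -0.06}, {"jaw": 1, "az": -0.06}, {"jaw": 1, "az": -0.06}, {"jaw": 1, "az": -0.06}, {"jaw": 1, "az": -0.058}, {"jaw": 1}]'

```text
invalid input at $.series[0]: expected keys jaw, x, y, z, ax, ay, az
```

```bash
python3 -c "
from h import *
yaw();goto((0,-185,234),(0,-185,93),(0,-148,93),(0,-60,93))"
```

```text
t 0.1 crate xy -211.9 -482.9 z 234.0 F [ 0.4  0.4 -0.9]
toolx dir 24.848985081225354
t 0.1 crate xy -211.9 -482.9 z 234.0 F [ 0.4  0.4 -0.9]
(0, -185, 234) shift [ 4.312e-01 -1.513e-01  2.000e-04] mm 366.0
(0, -185, 93) shift [0.     0.0002 0.1762] mm 141.0
(0, -148, 93) shift [ 0.0267 -0.0378  0.    ] mm 37.0
(0, -60, 93) shift [ 0.0635 -0.0898  0.0001] mm 88.0
```

drive_tool --series '[{"jaw": 1, "x": 0, "y": 0, "z": 0, "ax": 0, "ay": 0, "az": -0.06}, {"jaw": 1, "x": 0, "y": 0, "z": 0, "ax": 0, "ay": 0, "az": -0.06}, {"jaw": 1, "x": 0, "y": 0, "z": 0, "ax": 0, "ay": 0, "az": -0.06}, {"jaw": 1, "x": 0, "y": 0, "z": 0, "ax": 0, "ay": 0, "az": -0.06}, {"jaw": 1, "x": 0, "y": 0, "z": 0, "ax": 0, "ay": 0, "az": -0.06}, {"jaw": 1, "x": 0, "y": 0, "z": 0, "ax": 0, "ay": 0, "az": -0.06}, {"jaw": 1, "x": 0, "y": 0, "z": 0, "ax": 0, "ay": 0, "az": -0.06}, {"jaw": 1, "x": 0, "y": 0, "z": 0, "ax": 0, "ay": 0, "az": -0.058}, {"jaw": 1, "x": 0, "y": 0, "z": 0, "ax": 0, "ay": 0, "az": 0}]'

```text
time: 0.85
position: [262.3, -567.0, 234.3]
ee_rot: [-0.0, 0.766, 0.642, 0.0]
wrist_force: [-0.1, 0.4, -0.2]
grip_width: 36.6
grip_force: 0.0
```

```bash
python3 -c "
from h import *
yaw();goto((0,-185,234),(0,-185,93),(0,-148,93),(0,-60,93))"
```

```text
t 0.85 crate xy -211.9 -483.2 z 234.3 F [-0.1  0.4 -0.2]
toolx dir 79.91917552321792
t 0.85 crate xy -211.9 -483.2 z 234.3 F [-0.1  0.4 -0.2]
(0, -185, 234) shift [0.3713 0.267  0.0005] mm 366.0
(0, -185, 93) shift [-1.000e-04  1.000e-04  1.762e-01] mm 141.0
(0, -148, 93) shift [0.0462 0.0003 0.    ] mm 37.0
(0, -60, 93) shift [1.1e-01 6.0e-04 1.0e-04] mm 88.0
```

drive_tool --series '[{"jaw": 1, "x": 0.037, "y": 0.0267, "z": 0, "ax": 0, "ay": 0, "az": 0}, {"jaw": 1, "x": 0.037, "y": 0.0267, "z": 0, "ax": 0, "ay": 0, "az": 0}, {"jaw": 1, "x": 0.037, "y": 0.0267, "z": 0, "ax": 0, "ay": 0, "az": 0}, {"jaw": 1, "x": 0.037, "y": 0.0267, "z": 0, "ax": 0, "ay": 0, "az": 0}, {"jaw": 1, "x": 0.037, "y": 0.0267, "z": 0, "ax": 0, "ay": 0, "az": 0}, {"jaw": 1, "x": 0.037, "y": 0.0267, "z": 0, "ax": 0, "ay": 0, "az": 0}, {"jaw": 1, "x": 0.037, "y": 0.0267, "z": 0, "ax": 0, "ay": 0, "az": 0}, {"jaw": 1, "x": 0.037, "y": 0.0267, "z": 0, "ax": 0, "ay": 0, "az": 0}, {"jaw": 1, "x": 0.037, "y": 0.0267, "z": 0, "ax": 0, "ay": 0, "az": 0}, {"jaw": 1, "x": 0.037, "y": 0.0267, "z": 0, "ax": 0, "ay": 0, "az": 0}, {"jaw": 1, "x": 0, "y": 0, "z": 0, "ax": 0, "ay": 0, "az": 0}]'

```text
time: 1.77
position: [531.9, -306.1, 234.6]
ee_rot: [-0.001, 0.766, 0.643, 0.003]
wrist_force: [0.8, 1.7, -0.5]
grip_width: 0.1
grip_force: 0.0
```

drive_tool --series '[{"jaw": 1, "x": 0, "y": 0, "z": 0.044, "ax": 0, "ay": 0, "az": 0}, {"jaw": 1, "x": 0, "y": 0, "z": 0.044, "ax": 0, "ay": 0, "az": 0}, {"jaw": 1, "x": 0, "y": 0, "z": 0.044, "ax": 0, "ay": 0, "az": 0}, {"jaw": 1, "x": 0, "y": 0, "z": 0.044, "ax": 0, "ay": 0, "az": 0}, {"jaw": 1, "x": 0, "y": 0, "z": 0, "ax": 0, "ay": 0, "az": 0}, {"jaw": 1, "x": 0.022, "y": 0, "z": 0, "ax": 0, "ay": 0, "az": 0}, {"jaw": 1, "x": 0.022, "y": 0, "z": 0, "ax": 0, "ay": 0, "az": 0}, {"jaw": 1, "x": 0, "y": 0, "z": 0, "ax": 0, "ay": 0, "az": 0}]'

```text
time: 2.43
position: [534.2, -275.9, 95.6]
ee_rot: [-0.0, 0.768, 0.641, 0.001]
wrist_force: [0.0, 0.6, 0.4]
grip_width: 0.1
grip_force: 0.0
```

```bash
python3 -c "
from h import *
goto((0,-60,93))
p,d=robot.snapshot('side');cv2.imwrite('pics/s1.png',cv2.resize(p[130:250,180:360,::-1],None,fx=4,fy=4))"
```

```text
t 2.4333 crate xy 2.9 -147.8 z 95.6 F [0.  0.6 0.4]
(0, -60, 93) shift [ 0.1098 -0.0034  0.0034] mm 88.0
```

View pics/s1.png

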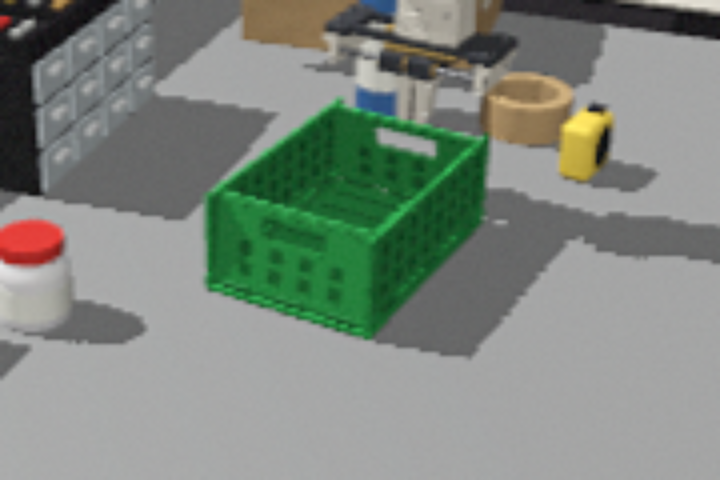

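The gripper is centred just outside the right end wall, whose slot is at (405,140) in the crop, and it is clear of the neighbouring objects. I'll push now.

drive_tool --series '[{"jaw": 1, "x": 0, "y": 0, "z": 0.004, "ax": 0, "ay": 0, "az": 0}, {"jaw": 1, "x": 0.01, "y": 0, "z": 0, "ax": 0, "ay": 0, "az": 0}, {"jaw": 1, "x": 0.008, "y": 0, "z": 0, "ax": 0, "ay": 0, "az": 0}, {"jaw": 1, "x": 0.008, "y": 0, "z": 0, "ax": 0, "ay": 0, "az": 0}, {"jaw": 1, "x": 0.008, "y": 0, "z": 0, "ax": 0, "ay": 0, "az": 0}, {"jaw": 1, "x": 0.008, "y": 0, "z": 0, "ax": 0, "ay": 0, "az": 0}]'

```text
time: 2.98
position: [538.6, -246.0, 90.8]
ee_rot: [-0.0, 0.768, 0.64, 0.0]
wrist_force: [0.2, 0.1, 0.7]
grip_width: 0.2
grip_force: 0.0
```

```bash
python3 -c "
from h import *
goto((0,-60,93))
p,d=robot.snapshot('side');cv2.imwrite('pics/s2.png',cv2.resize(p[130:250,180:360,::-1],None,fx=4,fy=4))"
```

```text
t 2.9833 crate xy 1.9 -117.6 z 90.8 F [0.2 0.1 0.7]
(0, -60, 93) shift [ 0.072  -0.0023 -0.0027] mm 58.0
```

View pics/s2.png

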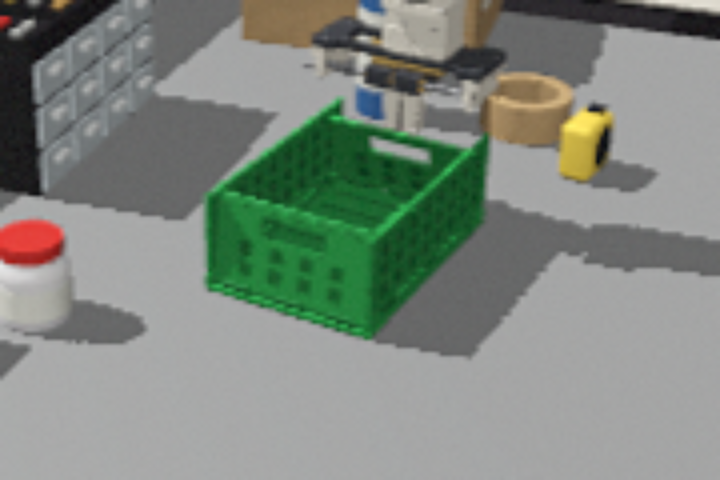

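The wall is leaning inwards and the crate hasn't moved. I'll keep pushing, then rise and cross to the left end.

drive_tool --series '[{"jaw": 1, "x": 0.01, "y": 0, "z": 0, "ax": 0, "ay": 0, "az": 0}, {"jaw": 1, "x": 0.01, "y": 0, "z": 0.002, "ax": 0, "ay": 0, "az": 0}, {"jaw": 1, "x": 0.01, "y": 0, "z": 0.002, "ax": 0, "ay": 0, "az": 0}, {"jaw": 1, "x": 0.01, "y": 0, "z": 0.002, "ax": 0, "ay": 0, "az": 0}, {"jaw": 1, "x": 0.01, "y": 0, "z": 0, "ax": 0, "ay": 0, "az": 0}, {"jaw": 1, "x": 0.01, "y": 0, "z": 0, "ax": 0, "ay": 0, "az": 0}, {"jaw": 1, "x": 0.01, "y": 0, "z": 0, "ax": 0, "ay": 0, "az": 0}, {"jaw": 1, "x": 0, "y": 0, "z": 0, "ax": 0, "ay": 0, "az": 0}, {"jaw": 1, "x": 0, "y": 0, "z": -0.04, "ax": 0, "ay": 0, "az": 0}, {"jaw": 1, "x": 0, "y": 0, "z": -0.04, "ax": 0, "ay": 0, "az": 0}, {"jaw": 1, "x": 0, "y": 0, "z": -0.04, "ax": 0, "ay": 0, "az": 0}, {"jaw": 1, "x": 0, "y": 0, "z": 0, "ax": 0, "ay": 0, "az": 0}]'

```text
time: 4.03
position: [551.9, -192.5, 188.3]
ee_rot: [0.004, 0.768, 0.64, 0.003]
wrist_force: [2.4, -0.3, -0.3]
grip_width: 0.8
grip_force: 0.0
```

```bash
python3 -c "
from h import *
goto((0,185,180),(0,185,93),(0,148,93))
p,d=robot.snapshot('side');P=cloud('side',p,d);g=green(p)&(d>0);Q=P[g];D=Q[:,:2]-C;x=D@ex;y=D@ey
s=(abs(x)<60)
for a in range(-140,150,20):
    k=s&(y>a)&(y<a+20);print(a,k.sum(),np.percentile(Q[k,2],[5,95]).round() if k.any() else '')
"
```

```text
t 4.0333 crate xy 5.3 -62.6 z 188.3 F [ 2.4 -0.3 -0.3]
(0, 185, 180) shift [ 0.3095 -0.0067  0.01  ] mm 248.0
(0, 185, 93) shift [ 1.000e-04 -1.000e-03  1.087e-01] mm 87.0
(0, 148, 93) shift [-0.0462 -0.      0.    ] mm 37.0
-140 15 [12. 17.]
-120 37 [12. 18.]
-100 44 [ 7. 16.]
-80 38 [ 5. 17.]
-60 29 [12. 18.]
-40 8 [15. 18.]
-20 14 [ 6. 11.]
0 23 [ 6. 11.]
20 2 [ 8. 10.]
40 0 
60 0 
80 0 
100 198 [ 54. 104.]
120 465 [ 5. 71.]
140 0
```

drive_tool --series '[{"jaw": 1, "x": 0.039, "y": -0.001, "z": 0, "ax": 0, "ay": 0, "az": 0}, {"jaw": 1, "x": 0.039, "y": -0.001, "z": 0, "ax": 0, "ay": 0, "az": 0}, {"jaw": 1, "x": 0.039, "y": -0.001, "z": 0, "ax": 0, "ay": 0, "az": 0}, {"jaw": 1, "x": 0.039, "y": -0.001, "z": 0, "ax": 0, "ay": 0, "az": 0}, {"jaw": 1, "x": 0.039, "y": -0.001, "z": 0, "ax": 0, "ay": 0, "az": 0}, {"jaw": 1, "x": 0.039, "y": -0.001, "z": 0, "ax": 0, "ay": 0, "az": 0}, {"jaw": 1, "x": 0.039, "y": -0.001, "z": 0, "ax": 0, "ay": 0, "az": 0}, {"jaw": 1, "x": 0.039, "y": -0.001, "z": 0, "ax": 0, "ay": 0, "az": 0}, {"jaw": 1, "x": 0, "y": 0, "z": 0, "ax": 0, "ay": 0, "az": 0}]'

```text
time: 4.83
position: [586.9, 63.1, 181.2]
ee_rot: [-0.002, 0.766, 0.643, 0.001]
wrist_force: [-0.3, 1.2, -0.2]
grip_width: 0.3
grip_force: 0.0
```

```bash
python3 -c "
from h import *
yaw();goto((0,185,92),(0,150,92))"
```

```text
t 4.8333 crate xy -6.4 195.1 z 181.2 F [-0.3  1.2 -0.2]
toolx dir 80.08872946792472
t 4.8333 crate xy -6.4 195.1 z 181.2 F [-0.3  1.2 -0.2]
(0, 185, 92) shift [-0.0132  0.008   0.1115] mm 90.0
(0, 150, 92) shift [-0.0437 -0.0004 -0.0002] mm 35.0
```

drive_tool --series '[{"jaw": 1, "x": 0, "y": 0.004, "z": 0.037, "ax": 0, "ay": 0, "az": 0}, {"jaw": 1, "x": 0, "y": 0.004, "z": 0.037, "ax": 0, "ay": 0, "az": 0}, {"jaw": 1, "x": 0, "y": 0, "z": 0.037, "ax": 0, "ay": 0, "az": 0}, {"jaw": 1, "x": 0, "y": 0, "z": 0, "ax": 0, "ay": 0, "az": 0}, {"jaw": 1, "x": -0.027, "y": 0, "z": 0, "ax": 0, "ay": 0, "az": 0}, {"jaw": 1, "x": -0.027, "y": 0, "z": 0, "ax": 0, "ay": 0, "az": 0}, {"jaw": 1, "x": 0, "y": 0, "z": 0, "ax": 0, "ay": 0, "az": 0}]'

```text
time: 5.42
position: [585.0, 5.8, 93.4]
ee_rot: [0.001, 0.77, 0.638, -0.002]
wrist_force: [0.8, -0.6, -0.8]
grip_width: 0.3
grip_force: 0.0
```

```bash
python3 -c "
from h import *
goto((0,60,92))"
```

```text
t 5.4167 crate xy 2.1 138.4 z 93.4 F [ 0.8 -0.6 -0.8]
(0, 60, 92) shift [-0.098  -0.0022  0.0021] mm 78.0
```

drive_tool --series '[{"jaw": 1, "x": -0.008, "y": 0, "z": 0.001, "ax": 0, "ay": 0, "az": 0}, {"jaw": 1, "x": -0.008, "y": 0, "z": 0.001, "ax": 0, "ay": 0, "az": 0}, {"jaw": 1, "x": -0.009, "y": 0, "z": 0.001, "ax": 0, "ay": 0, "az": 0}, {"jaw": 1, "x": -0.01, "y": 0, "z": 0.002, "ax": 0, "ay": 0, "az": 0}, {"jaw": 1, "x": -0.01, "y": 0, "z": 0.002, "ax": 0, "ay": 0, "az": 0}, {"jaw": 1, "x": -0.01, "y": 0, "z": 0.002, "ax": 0, "ay": 0, "az": 0}, {"jaw": 1, "x": -0.01, "y": 0, "z": 0, "ax": 0, "ay": 0, "az": 0}, {"jaw": 1, "x": -0.01, "y": 0, "z": 0, "ax": 0, "ay": 0, "az": 0}, {"jaw": 1, "x": -0.01, "y": 0, "z": 0, "ax": 0, "ay": 0, "az": 0}, {"jaw": 1, "x": -0.01, "y": 0, "z": 0, "ax": 0, "ay": 0, "az": 0}, {"jaw": 1, "x": -0.01, "y": 0, "z": 0, "ax": 0, "ay": 0, "az": 0}, {"jaw": 1, "x": 0, "y": 0, "z": 0, "ax": 0, "ay": 0, "az": 0}]'

```text
time: 6.42
position: [570.2, -73.8, 85.9]
ee_rot: [0.0, 0.769, 0.639, -0.001]
wrist_force: [0.2, -0.8, -0.1]
grip_width: 0.2
grip_force: 0.0
```

drive_tool --series '[{"jaw": 1, "x": 0, "y": 0, "z": -0.04, "ax": 0, "ay": 0, "az": 0}, {"jaw": 1, "x": 0, "y": 0, "z": -0.04, "ax": 0, "ay": 0, "az": 0}, {"jaw": 1, "x": 0, "y": 0, "z": -0.04, "ax": 0, "ay": 0, "az": 0}, {"jaw": 1, "x": 0, "y": 0, "z": 0, "ax": 0, "ay": 0, "az": 0}]'

```text
time: 6.75
position: [574.1, -70.7, 188.2]
ee_rot: [0.003, 0.768, 0.64, 0.004]
wrist_force: [0.8, 0.3, 1.6]
grip_width: 0.4
grip_force: 0.0
```

```bash
python3 -c "
from h import *
goto((-150,0,180),(-150,0,92),(-115,0,92))
p,d=robot.snapshot('side');P=cloud('side',p,d);g=green(p)&(d>0);Q=P[g];D=Q[:,:2]-C;x=D@ex;y=D@ey
s=(abs(x)<60)
for a in range(-140,150,20):
    k=s&(y>a)&(y<a+20);print(a,k.sum(),np.percentile(Q[k,2],[5,95]).round() if k.any() else '')
R=Q[(Q[:,2]>96)&(Q[:,2]<114)];print(cv2.minAreaRect(R[:,:2].astype(np.float32)))
cv2.imwrite('pics/s3.png',cv2.resize(p[130:250,180:360,::-1],None,fx=4,fy=4))"
```

```text
t 6.75 crate xy 5.1 61.3 z 188.2 F [0.8 0.3 1.6]
(-150, 0, 180) shift [-0.0764 -0.194   0.0083] mm 167.0
(-150, 0, 92) shift [-0.0002 -0.001   0.11  ] mm 88.0
(-115, 0, 92) shift [-0.      0.0437  0.0004] mm 35.0
-140 17 [11. 17.]
-120 37 [12. 17.]
-100 34 [10. 17.]
-80 44 [ 7. 17.]
-60 36 [ 8. 17.]
-40 53 [ 7. 16.]
-20 44 [ 6. 12.]
0 49 [ 6. 11.]
20 27 [ 9. 17.]
40 90 [ 7. 17.]
60 58 [11. 17.]
80 79 [13. 17.]
100 82 [12. 17.]
120 132 [ 2. 17.]
140 0 
((556.5899047851562, -126.99737548828125), (265.331298828125, 179.7080078125), 80.18563079833984)
```

View pics/s3.png

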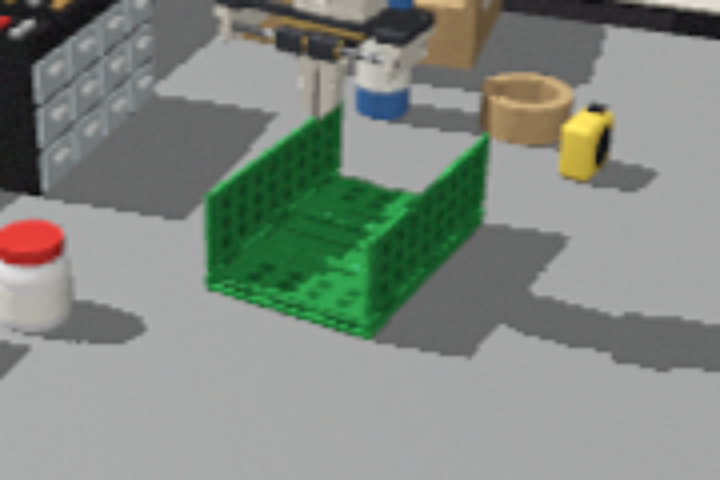

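Both ends lie flat, and only the two long walls are still standing, at (275,150) and (430,220). The crate is within 1 mm of its start. The near wall is next.

drive_tool --series '[{"jaw": 1, "x": -0.015, "y": -0.039, "z": 0.001, "ax": 0, "ay": 0, "az": 0}, {"jaw": 1, "x": -0.015, "y": -0.039, "z": 0.001, "ax": 0, "ay": 0, "az": 0}, {"jaw": 1, "x": -0.015, "y": -0.039, "z": 0.001, "ax": 0, "ay": 0, "az": 0}, {"jaw": 1, "x": -0.015, "y": -0.039, "z": 0.001, "ax": 0, "ay": 0, "az": 0}, {"jaw": 1, "x": -0.015, "y": -0.039, "z": 0.001, "ax": 0, "ay": 0, "az": 0}, {"jaw": 1, "x": 0, "y": 0, "z": 0, "ax": 0, "ay": 0, "az": 0}, {"jaw": 1, "x": 0, "y": 0, "z": 0, "ax": 0, "ay": 0, "az": 0}]'

```text
time: 7.38
position: [404.4, -102.6, 177.4]
ee_rot: [-0.0, 0.769, 0.64, -0.001]
wrist_force: [1.4, -0.2, 0.3]
grip_width: 0.8
grip_force: 0.0
```

```bash
python3 -c "
from h import *
goto((-150,0,92),(-115,0,92))"
```

```text
t 7.3833 crate xy -156.0 -0.8 z 177.4 F [ 1.4 -0.2  0.3]
(-150, 0, 92) shift [0.001  0.0077 0.1067] mm 86.0
(-115, 0, 92) shift [ 0.      0.0437 -0.0001] mm 35.0
```

drive_tool --series '[{"jaw": 1, "x": 0, "y": 0, "z": 0.0355, "ax": 0, "ay": 0, "az": 0}, {"jaw": 1, "x": 0, "y": 0, "z": 0.0355, "ax": 0, "ay": 0, "az": 0}, {"jaw": 1, "x": 0, "y": 0, "z": 0.0355, "ax": 0, "ay": 0, "az": 0}, {"jaw": 1, "x": 0, "y": 0, "z": 0, "ax": 0, "ay": 0, "az": 0}, {"jaw": 1, "x": 0, "y": 0.015, "z": 0, "ax": 0, "ay": 0, "az": 0}, {"jaw": 1, "x": 0, "y": 0.015, "z": 0, "ax": 0, "ay": 0, "az": 0}, {"jaw": 1, "x": 0, "y": 0.012, "z": 0, "ax": 0, "ay": 0, "az": 0}, {"jaw": 1, "x": 0, "y": 0, "z": 0, "ax": 0, "ay": 0, "az": 0}]'

```text
time: 8.05
position: [442.6, -108.2, 93.7]
ee_rot: [0.001, 0.768, 0.64, 0.001]
wrist_force: [0.9, -0.3, 0.5]
grip_width: 0.4
grip_force: 0.0
```

drive_tool --series '[{"jaw": 1, "x": 0, "y": 0.008, "z": 0, "ax": 0, "ay": 0, "az": 0}, {"jaw": 1, "x": 0, "y": 0.008, "z": 0, "ax": 0, "ay": 0, "az": 0}, {"jaw": 1, "x": 0, "y": 0.008, "z": 0.001, "ax": 0, "ay": 0, "az": 0}, {"jaw": 1, "x": 0, "y": 0.009, "z": 0.001, "ax": 0, "ay": 0, "az": 0}, {"jaw": 1, "x": 0, "y": 0.01, "z": 0.002, "ax": 0, "ay": 0, "az": 0}, {"jaw": 1, "x": 0, "y": 0.01, "z": 0.002, "ax": 0, "ay": 0, "az": 0}, {"jaw": 1, "x": 0, "y": 0.01, "z": 0.002, "ax": 0, "ay": 0, "az": 0}, {"jaw": 1, "x": 0, "y": 0.01, "z": 0, "ax": 0, "ay": 0, "az": 0}, {"jaw": 1, "x": 0, "y": 0.01, "z": 0, "ax": 0, "ay": 0, "az": 0}, {"jaw": 1, "x": 0, "y": 0.01, "z": 0, "ax": 0, "ay": 0, "az": 0}, {"jaw": 1, "x": 0, "y": 0, "z": 0, "ax": 0, "ay": 0, "az": 0}]'

```text
time: 8.97
position: [514.6, -121.9, 86.4]
ee_rot: [0.0, 0.768, 0.64, 0.001]
wrist_force: [0.7, 1.1, 1.1]
grip_width: 0.2
grip_force: 0.0
```

drive_tool --series '[{"jaw": 1, "x": 0, "y": 0, "z": -0.04, "ax": 0, "ay": 0, "az": 0}, {"jaw": 1, "x": 0, "y": 0, "z": -0.04, "ax": 0, "ay": 0, "az": 0}, {"jaw": 1, "x": 0, "y": 0, "z": -0.04, "ax": 0, "ay": 0, "az": 0}, {"jaw": 1, "x": 0, "y": 0, "z": 0, "ax": 0, "ay": 0, "az": 0}]'

```text
time: 9.3
position: [515.6, -121.7, 188.1]
ee_rot: [0.003, 0.768, 0.64, 0.003]
wrist_force: [1.7, -0.6, -0.8]
grip_width: 0.4
grip_force: 0.0
```

```bash
python3 -c "
from h import *
goto((150,0,180),(150,0,92),(115,0,92))
p,d=robot.snapshot('side');P=cloud('side',p,d);g=green(p)&(d>0);Q=P[g];D=Q[:,:2]-C;x=D@ex;y=D@ey
for a in range(-100,110,20):
    k=(x>a)&(x<a+20);print(a,k.sum(),np.percentile(Q[k,2],[5,95]).round() if k.any() else '')
"
```

```text
t 9.3 crate xy -43.2 0.5 z 188.1 F [ 1.7 -0.6 -0.8]
(150, 0, 180) shift [-0.0007  0.2414  0.0122] mm 193.0
(150, 0, 92) shift [-0.     -0.0009  0.11  ] mm 88.0
(115, 0, 92) shift [ 0.     -0.0437 -0.0004] mm 35.0
-100 197 [ 7. 25.]
-80 190 [ 9. 26.]
-60 183 [10. 25.]
-40 179 [ 8. 25.]
-20 175 [10. 25.]
0 110 [ 7. 17.]
20 173 [ 6. 17.]
40 156 [ 6. 17.]
60 172 [ 7. 18.]
80 694 [ 15. 104.]
100 0
```

The near wall is flat. Next is the far wall.

drive_tool --series '[{"jaw": 1, "x": 0, "y": 0.04, "z": 0.001, "ax": 0, "ay": 0, "az": 0}, {"jaw": 1, "x": 0, "y": 0.04, "z": 0.001, "ax": 0, "ay": 0, "az": 0}, {"jaw": 1, "x": 0, "y": 0.04, "z": 0.001, "ax": 0, "ay": 0, "az": 0}, {"jaw": 1, "x": 0, "y": 0.04, "z": 0.001, "ax": 0, "ay": 0, "az": 0}, {"jaw": 1, "x": 0, "y": 0.04, "z": 0.001, "ax": 0, "ay": 0, "az": 0}, {"jaw": 1, "x": 0, "y": 0.04, "z": 0.001, "ax": 0, "ay": 0, "az": 0}, {"jaw": 1, "x": 0, "y": 0, "z": 0, "ax": 0, "ay": 0, "az": 0}, {"jaw": 1, "x": 0, "y": 0, "z": 0, "ax": 0, "ay": 0, "az": 0}]'

```text
time: 10.02
position: [701.6, -156.1, 175.0]
ee_rot: [-0.001, 0.768, 0.64, -0.001]
wrist_force: [0.2, -0.5, 0.1]
grip_width: 0.2
grip_force: 0.0
```

```bash
python3 -c "
from h import *
goto((150,0,92),(115,0,92))"
```

```text
t 10.0167 crate xy 146.0 0.3 z 175.0 F [ 0.2 -0.5  0.1]
(150, 0, 92) shift [-0.0004  0.0053  0.1037] mm 83.0
(115, 0, 92) shift [ 0.     -0.0437  0.0001] mm 35.0
```

drive_tool --series '[{"jaw": 1, "x": 0, "y": 0, "z": 0.0345, "ax": 0, "ay": 0, "az": 0}, {"jaw": 1, "x": 0, "y": 0, "z": 0.0345, "ax": 0, "ay": 0, "az": 0}, {"jaw": 1, "x": 0, "y": 0, "z": 0.0345, "ax": 0, "ay": 0, "az": 0}, {"jaw": 1, "x": 0, "y": 0, "z": 0, "ax": 0, "ay": 0, "az": 0}, {"jaw": 1, "x": 0, "y": -0.013, "z": 0, "ax": 0, "ay": 0, "az": 0}, {"jaw": 1, "x": 0, "y": -0.012, "z": 0, "ax": 0, "ay": 0, "az": 0}, {"jaw": 1, "x": 0, "y": -0.01, "z": 0, "ax": 0, "ay": 0, "az": 0}, {"jaw": 1, "x": 0, "y": 0, "z": 0, "ax": 0, "ay": 0, "az": 0}]'

```text
time: 10.68
position: [672.4, -151.0, 96.0]
ee_rot: [-0.0, 0.768, 0.64, -0.0]
wrist_force: [-0.4, -0.4, 0.1]
grip_width: 0.3
grip_force: 0.0
```

drive_tool --series '[{"jaw": 1, "x": 0, "y": -0.008, "z": 0, "ax": 0, "ay": 0, "az": 0}, {"jaw": 1, "x": 0, "y": -0.008, "z": 0, "ax": 0, "ay": 0, "az": 0}, {"jaw": 1, "x": 0, "y": -0.008, "z": 0.001, "ax": 0, "ay": 0, "az": 0}, {"jaw": 1, "x": 0, "y": -0.009, "z": 0.001, "ax": 0, "ay": 0, "az": 0}, {"jaw": 1, "x": 0, "y": -0.01, "z": 0.002, "ax": 0, "ay": 0, "az": 0}, {"jaw": 1, "x": 0, "y": -0.01, "z": 0.002, "ax": 0, "ay": 0, "az": 0}, {"jaw": 1, "x": 0, "y": -0.01, "z": 0.002, "ax": 0, "ay": 0, "az": 0}, {"jaw": 1, "x": 0, "y": -0.01, "z": 0, "ax": 0, "ay": 0, "az": 0}, {"jaw": 1, "x": 0, "y": -0.01, "z": 0, "ax": 0, "ay": 0, "az": 0}, {"jaw": 1, "x": 0, "y": -0.01, "z": 0, "ax": 0, "ay": 0, "az": 0}, {"jaw": 1, "x": 0, "y": 0, "z": 0, "ax": 0, "ay": 0, "az": 0}]'

```text
time: 11.6
position: [599.0, -137.6, 88.4]
ee_rot: [-0.0, 0.768, 0.64, -0.0]
wrist_force: [0.0, 0.6, -0.9]
grip_width: 0.4
grip_force: 0.0
```

drive_tool --series '[{"jaw": 1, "x": 0, "y": 0, "z": -0.04, "ax": 0, "ay": 0, "az": 0}, {"jaw": 1, "x": 0, "y": 0, "z": -0.04, "ax": 0, "ay": 0, "az": 0}, {"jaw": 1, "x": 0, "y": 0, "z": -0.04, "ax": 0, "ay": 0, "az": 0}, {"jaw": 1, "x": 0, "y": 0, "z": 0, "ax": 0, "ay": 0, "az": 0}]'

```text
time: 11.93
position: [604.4, -137.9, 191.1]
ee_rot: [0.004, 0.768, 0.64, 0.003]
wrist_force: [0.9, 0.2, 0.4]
grip_width: 0.5
grip_force: 0.0
```

```bash
python3 -c "
from h import *
st()
p,d=robot.snapshot('side');P=cloud('side',p,d);g=green(p)&(d>0);Q=P[g];D=Q[:,:2]-C;x=D@ex;y=D@ey
for a in range(-100,110,20):
    k=(x>a)&(x<a+20);print(a,k.sum(),np.percentile(Q[k,2],[5,95,100]).round() if k.any() else '')
print(cv2.minAreaRect(Q[:,:2].astype(np.float32)))
cv2.imwrite('pics/s4.png',cv2.resize(p[100:280,160:400,::-1],None,fx=3,fy=3))"
```

```text
t 11.9333 crate xy 47.1 0.6 z 191.1 F [0.9 0.2 0.4]
-100 200 [ 6. 25. 28.]
-80 180 [ 9. 25. 27.]
-60 188 [ 9. 25. 26.]
-40 183 [ 8. 25. 27.]
-20 183 [ 9. 25. 27.]
0 177 [13. 25. 27.]
20 171 [ 8. 25. 27.]
40 172 [ 8. 25. 27.]
60 173 [10. 25. 28.]
80 44 [ 7. 25. 26.]
100 0 
((556.4462280273438, -129.8350372314453), (273.412109375, 180.72682189941406), 79.63252258300781)
```

View pics/s4.png

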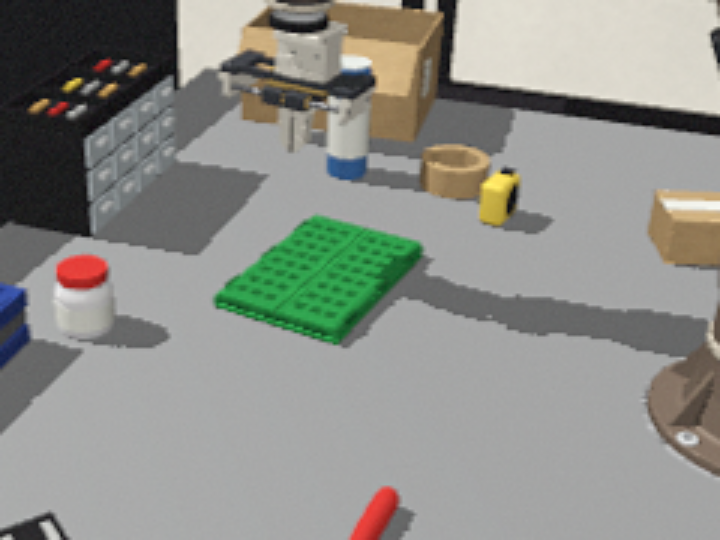

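The crate is folded flat at about (320,280) in the crop. It hasn't moved, the things around it are undisturbed, and the gripper is clear above it.

```bash
python3 -c "
from rig import robot
print(robot.job_done())"
```

```text
the job is handed in; nothing more can be done
None
```

The green crate is folded flat where it stood, end walls first and then the long walls, nothing around it was disturbed, and the job was handed in at about 12 s of the 58 s allowed.

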